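Set the gap of a board holder with its knurled wheel and lock it

TASK

Set the jaw gap of the metal board holder for the next phone board: roll the knurled wheel under a fingertip, stroking its top gently towards the fixed jaw as many times as it takes, until the gripping face of the sliding jaw is in line with the engraved line of the gauge clip. Then take the finger off the wheel and push the lock lever's black knob round with a fingertip, all the way to its stop. Move the sliding jaw by the wheel only, without touching the jaw itself, never pull the wheel upwards, and leave the things lying around the holder where they are.

Things in the scene. Friction and masses are not known exactly. Their poses are not given: they have to be found in the camera images.
- holder: Board holder screwed to the bench: aluminium plate 110 (x) x 275 mm (y), 12 mm thick, y = -115 to 160 mm; origin on the bench, z up. Its y is the sliding direction, from the wheel (y = -65) to the fixed jaw (dark block 90 x 15 mm, gripping face at y = 105, top z = 40). The wheel stands between two grey cheeks (x = +-16 to +-27, y = -98 to -32, top z = 67 mm).
- wheel: Knurled steel thumbwheel, 56 mm in diameter, 26 mm wide, level axle along the holder's x; origin at its centre, 51 mm above the bench at rest (top 79 mm). Wheel, cheeks, rails and sliding jaw ride on one sprung carriage: pressed, they sink up to 6 mm at 1 N per mm, and spring back. Above 25 N is too hard. Turning takes about 1.5 N along the rim, by friction only: press 3 to 5 N. It stays at the angle where it is left.
- wheel_top (a point): Top of the wheel at rest, 79 mm above the bench, 12 mm above the cheeks; fixed to the holder. Stroking the top towards the holder's +y (the fixed jaw) turns the wheel and moves the sliding jaw to +y, 8 mm per radian, that is 0.29 mm per mm of rim travel; stroked the other way, the jaw goes back.
- jaw: Sliding jaw, dark steel block 90 (x) x 25 (y) x 17 mm high, with a tongue 12 mm wide at its -x end that reaches x = -53 mm; axes as the holder's. Origin on its gripping face (the face to +y, flush with the +y edge of the tongue), at its top, 40 mm above the bench. The face starts at the holder's y = 30 mm and can travel to y = 68 mm.
- gauge: Gauge clip: aluminium tab 20 x 18 mm at the -x edge of the holder, beside the end of the jaw's tongue, with one dark line 1.6 mm wide across its top along x; axes as the holder's. Origin on that line, at the clip's top, 40 mm above the bench; 12 to 28 mm from the jaw's start towards the fixed jaw. The gap is right when the jaw's gripping face has the same y in the holder's frame as this line.
- lock (a joint): Lock lever: steel arm 12 mm wide, top 28 mm above the bench, on a vertical pivot at the holder's x = 30, y = 140 mm. 0: the arm points along the holder's +y (open); grows counter-clockwise seen from above, towards the holder's -x, to the stop at 1.4 rad (locked). Stays where it is left; about 1 N at the knob moves it. Starts at 0 to 0.25.
- lock_knob (a point): Top centre of the lock lever's upright black knob, 14 mm in diameter, 60 mm from the pivot, standing from z = 27 to 60 mm above the bench.
- phone: loose black phone, 72 x 148 x 8 mm, lying flat; origin under its centre
- screwdriver: loose screwdriver 160 mm long, lying; origin under its middle
- tweezers: loose steel tweezers 125 mm long, 6 mm high, lying; origin under their middle
- jar: loose small clear jar with a metal cap, 38 mm across, 45 mm high; origin under its centre
- flux: loose small amber bottle, 30 mm across, 62 mm high; origin under its centre
- reel: loose grey reel lying on its flange, 56 mm across, 26 mm high; origin under its centre
- spare_board: loose green circuit board 52 x 28 x 4 mm with dark chips, lying flat; origin under its centre
Mind the look-alikes: they are no part of the job. Leave any brown look-alike of the gauge alone.

How it is judged:
On the way, in this order (a step that is already met when the one before it is completed fails the run):
1. the sliding jaw's gripping face is in line with the gauge line (within 2 mm), the fingers are off the wheel, and the lock lever is still open (y of jaw in the frame of gauge between -0.002 and 0.002 m and contact force between each of the arm, the fingers and wheel below 0.2 N and value of joint lock below 0.6 rad), for 0.3 s.
2. the lock lever is pushed round to its stop (value of joint lock above 1.2 rad), for 0.2 s.
At the end, for the whole second after the job is handed in: The sliding jaw's gripping face is within 2 mm of the gauge line along the sliding direction, at rest, and the lock lever stands beyond 1.2 rad (stop at 1.4) (y of jaw in the frame of gauge between -0.002 and 0.002 m and value of joint lock above 1.2 rad and linear speed of jaw below 0.005 m/s); the robot touches nothing.
It fails at once if the sliding jaw is touched by the robot (contact force between any of the fingers, the arm and jaw above 1 N).
It fails at once if the wheel is pulled up out of its rest by more than 2 mm (z of wheel in the frame of holder above 0.053 m).
It fails at once if the wheel is pressed with more than 25 N (contact force between the fingers and wheel above 25 N).
It fails at once if a thing lying around the holder is moved or lifted by more than 15 mm (distance of any of phone, screwdriver, tweezers, jar, flux, reel, spare_board from where it was at the start of the episode above 0.015 m).
It also fails if it takes over 58 s, if anything falls off the work surface, if the arm or the gripper's body presses on something with over 40 N, if the wrist force passes 120 N, or if a joint passes its speed limit or range.

ROBOT

A 6-joint arm with a two-finger parallel gripper is mounted at the origin on the work surface. World frame = base frame: x ahead of the robot, y to its left, z up, the work surface at z = 0. Lengths are in m, angles in rad, forces in N, time in s.
With the tool pointing down it reaches from about 0.25 to 0.725 m from the base axis. Payload 4 kg.
Tool frame: the origin (TCP) lies on the centre line of the jaws, within the pads' length; the fingertips stand 17 mm ahead of it and the grasp point (between the pads) lies 2 mm behind it; z points along the fingers, y is the line along which they close (so a half turn about z gives the same grasp; the last joint's range is limited). The gripper opens to 85 mm and grips with 20 to 120 N. Pads are 22 mm wide; open, the fingers measure 114 mm over their backs; the gripper's body (76 mm by 85 mm) begins 54 mm behind the grasp point. The pads swing forward as they close: fully open they stand 13 mm farther back than shut.
Start: joints at [-1.228, 0.241, 0.005, 1.335, 0, 1.571], TCP at [0.168, -0.471, 0.223] pointing down, gripper open.
Joint ranges: [-2.72, 2.72], [-1.05, 1.87], [-1.09, 1.28], [-1.99, 2.15], [-1.42, 1.44], [-3.14, 3.14]. Speed limits (rad/s): [2.79, 2.79, 3.14, 3.14, 3.14, 3.14].

INTERFACE

Orientations are given as a unit quaternion [x, y, z, w].
In Python, from workcell import bot, camera, get_calibration gives the robot as it stands.
- The arm moves only by the tool apply_moves, never from a script. Its argument "steps" is a list of rows, each a list of 3 entries, a list of its own where there are three numbers: the shift along the tool's x, y, z as a fraction of full scale, then the turn, a rotation vector about the tool's x, y, z as a fraction of full scale, then the opening, from 0 (shut) to 1 (fully open). A call has exactly 8 rows; each row shifts and turns the commanded pose from where the row before left it, along the tool's axes as they then stand; what a row does not reach is not made up. Full scale, the value 1, is 20 cm for a shift and pi rad for a turn. A row lasts 1/12 s, in which the tool goes at most 41.7 mm and 7.16 degrees, less where a joint would pass 70% of its speed; a pose out of reach is approached as far as the arm can. A call with a number of a shift or a turn outside -1 to 1 is refused whole. A call with a gripper value outside its range is refused whole. The fingers move at their own pace and stop on an object; the grip force is fixed at half the most. Time passes only in rows, so rows that do not move let the fingers close, or fill a call up. It gives the time, the measured TCP pose, the force, the opening and the grip force at its end, in the units of the state.
- bot.get_obs(): the state, without advancing time (a new reading comes with each control period).
- camera(name): name is "scene" or "top"; returns (picture, depth): 480x640x3 uint8, red, green, blue; 480x640 float32, m along the optical axis (not along the pixel's ray), 0 where there is no reading.
- get_calibration(name): a dict with "fov_y" (degrees; the focal length in pixels is half the picture's height over the tangent of half this angle, whatever the lens; pixels are square), "cx", "cy" (the principal point, pixels), "rvec" (rotation vector, rad) and "tvec" (3), from world to camera coordinates, as OpenCV has them. Camera axes: x right, y down, z forward; pixel columns grow to the right and rows downward; lengths in m; the calibration is good to about 2 mm. A picture is of the moment at which its call begins. get_calibration takes no time and is no camera call.
- bot.job_done(): hands the job in; it is judged then, once.
The state is a dict: "clock": time; "joint_pos": joint angles; "joint_vel": joint speeds; "tau": joint torques, N m; "eef_pos": TCP position; "tool_rot": TCP orientation; "ft_force": force on the tool from outside, world axes, zero at the start; "ft_torque": the same for the moment, N m; "grip_width": finger opening in m; "grasp_force": force on a finger pad.
Only numpy, scipy, OpenCV 4.12 (cv2) and the standard library are available. Lean on these libraries where they do the work, as an engineer would, in place of code of your own. Each camera call takes 0.05 s, during which the arm holds its last target. There are 200 camera calls.

## Working session

There is one attempt and no reset: what is moved stays moved. The work goes in short steps, Python scripts to look and compute and a tool call to move; the robot and the scene stay as the last step left them, time stands still between calls to the robot, and variables do not carry over. Pictures are saved under pics/ and viewed, at most 10 in all, crops included, and the job is handed in when it is done.

Besides the shell and the picture viewer there is one more tool, called after "Request:" in YAML: its name, and indented under it one key for each argument. apply_moves: Moves the arm, as the interface text tells. Its arguments: {"type":"object","properties":{"steps":{"type":"array"}},"required":["steps"]}

```bash
mkdir -p pics; cat > h.py <<'E'
import numpy as np, cv2
from workcell import bot, camera, get_calibration
def cal(n):
    c=get_calibration(n); f=240/np.tan(np.radians(c["fov_y"])/2)
    R=cv2.Rodrigues(np.array(c["rvec"],float))[0]; t=np.array(c["tvec"],float)
    return f,c["cx"],c["cy"],R,t
def ray(n,u,v,z):
    f,cx,cy,R,t=cal(n); d=R.T@np.array([(u-cx)/f,(v-cy)/f,1]); o=-R.T@t
    return o+d*(z-o[2])/d[2]
def proj(n,p):
    f,cx,cy,R,t=cal(n); q=R@np.array(p)+t; return np.array([cx+f*q[0]/q[2],cy+f*q[1]/q[2]])
def cloud(n,D):
    f,cx,cy,R,t=cal(n); v,u=np.mgrid[:480,:640]
    P=np.stack([(u-cx)/f*D,(v-cy)/f*D,D],-1)-t
    return P@R
E
python3 - <<'E'
from h import *
for n in("scene","top"):
    im,D=camera(n); cv2.imwrite(f"pics/{n}0.png",im[...,::-1]); np.save(f"pics/{n}0.npy",D)
    f,cx,cy,R,t=cal(n); print(n,f,-R.T@t,R[2])
o=bot.get_obs(); print(o["eef_pos"],o["tool_rot"],o["clock"],o["grip_width"])
E
```

```text
scene 563.8447344292092 [1.14496485 0.24531756 0.55139087] [-0.76063698 -0.29146111 -0.58007051]
top 470.75007391586473 [ 0.43668463 -0.00733935  0.92823833] [ 0.08136504 -0.00227978 -0.99668176]
[ 0.16787246 -0.4703465   0.22199906] [ 9.85346104e-01  1.70564183e-01 -1.47631553e-04 -9.45060123e-04] 0.1 0.08549250927582537
```

View pics/top0.png

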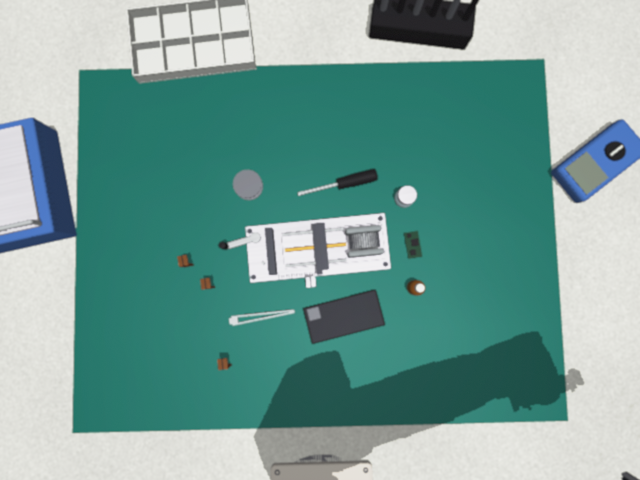

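View pics/scene0.png

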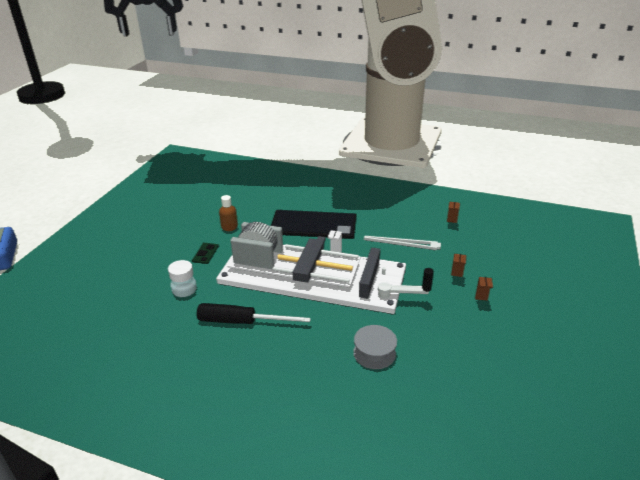

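The top view shows the holder with its wheel at (364,240), sliding jaw at (320,246), fixed jaw at (271,250) and knob at (224,245). There are four gauge-like things: brown at (183,260), (207,283) and (223,362), and a silver tab at (311,281). The silver tab is the gauge: it is aluminium, at the holder's -x edge, beside the jaw's tongue. I'll confirm it in a crop and measure the holder.

```bash
cat >> h.py <<'E'
def holder(im):
    hsv=cv2.cvtColor(im,cv2.COLOR_RGB2HSV)
    m=((hsv[...,1]<60)&(hsv[...,2]>150)).astype(np.uint8); return m
E
python3 - <<'E'
from h import *
im=cv2.imread("pics/top0.png"); D=np.load("pics/top0.npy")
crop=cv2.resize(im[200:300,205:405],None,fx=4,fy=4,interpolation=cv2.INTER_CUBIC); cv2.imwrite("pics/c1.png",crop)
P=cloud("top",D)
# plate: bright px in the region, filled
m=np.zeros((480,640),np.uint8)
hsv=cv2.cvtColor(im,cv2.COLOR_BGR2HSV)
w=((hsv[...,1]<60)).astype(np.uint8); w[:205]=0;w[290:]=0;w[:,:240]=0;w[:,396:]=0
c=max(cv2.findContours(w,cv2.RETR_EXTERNAL,cv2.CHAIN_APPROX_NONE)[0],key=cv2.contourArea)
# polygon of plate ignoring gauge/lever bumps via opening
k=np.zeros_like(w); cv2.drawContours(k,[c],-1,1,-1); k=cv2.morphologyEx(k,cv2.MORPH_OPEN,np.ones((25,25)))
c=max(cv2.findContours(k,cv2.RETR_EXTERNAL,cv2.CHAIN_APPROX_NONE)[0],key=cv2.contourArea)
W=np.array([ray("top",*p[0],0.012)[:2] for p in c]).astype(np.float32)
print(cv2.minAreaRect(W*1000))
for n,(u,v),z in [("knob",(224,245),.06),("gauge",(311,281),.04),("wheel",(364,240),.079)]:
    print(n,ray("top",u,v,z),P[v,u])
E
```

```text
((502.5806884765625, -4.2407989501953125), (113.4929428100586, 276.72760009765625), 4.131768226623535)
knob [0.50780543 0.16813069 0.06      ] [0.50793001 0.16843807 0.05847908]
gauge [0.43767332 0.00908754 0.04      ] [0.4376702  0.00903572 0.04280204]
wheel [ 0.50935421 -0.08922136  0.079     ] [ 0.50921719 -0.08906698  0.08060121]
```

View pics/c1.png

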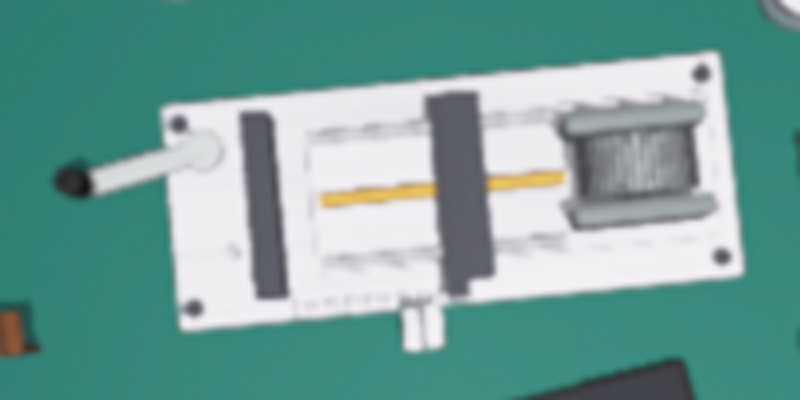

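The crop confirms the silver gauge clip at (311,281), with its dark line across the middle. The tongue of the jaw ends beside it at (316,271), and the face is roughly 12-14 mm short of the line. The holder's origin is about (0.504,-0.027), yaw +0.072. Now I'll move to above the wheel with the gripper shut.

Request:
apply_moves:
  steps:
    - [[0, 0, 0], [0, 0, 0.0287], 0]
    - [[0, 0, 0], [0, 0, 0.0287], 0]
    - [[0, 0, 0], [0, 0, 0.0287], 0]
    - [[0.131, -0.122, 0], [0, 0, 0], 0]
    - [[0.131, -0.122, 0], [0, 0, 0], 0]
    - [[0.131, -0.122, 0], [0, 0, 0], 0]
    - [[0.131, -0.122, 0], [0, 0, 0], 0]
    - [[0.131, -0.122, 0], [0, 0, 0], 0]

```text
clock: 0.77
eef_pos: [0.2904, -0.3382, 0.2224]
tool_rot: [0.999, 0.036, -0.0, -0.0]
ft_force: [0.6, -0.3, -0.2]
grip_width: -0.0002
grasp_force: 0.0
```

Request:
apply_moves:
  steps:
    - [[0.131, -0.122, 0], [0, 0, 0], 0]
    - [[0.131, -0.122, 0], [0, 0, 0], 0]
    - [[0.131, -0.122, 0], [0, 0, 0], 0]
    - [[0.131, -0.122, 0], [0, 0, 0], 0]
    - [[0.131, -0.122, 0], [0, 0, 0], 0]
    - [[0.131, -0.122, 0], [0, 0, 0], 0]
    - [[0, 0, 0], [0, 0, 0], 0]
    - [[0, 0, 0], [0, 0, 0], 0]

```text
clock: 1.43
eef_pos: [0.4367, -0.1808, 0.2222]
tool_rot: [0.999, 0.038, -0.001, -0.0]
ft_force: [-0.7, -0.7, 0.0]
grip_width: 0.0003
grasp_force: 0.0
```

Request:
apply_moves:
  steps:
    - [[0.131, -0.12, 0], [0, 0, 0], 0]
    - [[0.131, -0.12, 0], [0, 0, 0], 0]
    - [[0.131, -0.12, 0], [0, 0, 0], 0]
    - [[0, 0, 0.13], [0, 0, 0], 0]
    - [[0, 0, 0.13], [0, 0, 0], 0]
    - [[0, 0, 0.13], [0, 0, 0], 0]
    - [[0, 0, 0.1], [0, 0, 0], 0]
    - [[0, 0, 0], [0, 0, 0], 0]

```text
clock: 2.1
eef_pos: [0.5049, -0.1054, 0.1201]
tool_rot: [0.999, 0.035, -0.005, -0.001]
ft_force: [-1.7, 0.3, -0.5]
grip_width: 0.0003
grasp_force: 0.0
```

```bash
python3 - <<'E'
from h import *
o=bot.get_obs(); print(o["eef_pos"],o["ft_force"])
o_=[]
for n in("scene","top"):
    im,D=camera(n); cv2.imwrite(f"pics/{n}1.png",im[...,::-1]); np.save(f"pics/{n}1.npy",D)
    r=(slice(200,300),slice(220,380)) 
    o_.append(cv2.resize(im[r][...,::-1],(800,500) if 0 else (480,300),interpolation=cv2.INTER_CUBIC))
s=cv2.resize(cv2.imread("pics/scene1.png")[205:305,220:400],(720,400),interpolation=cv2.INTER_CUBIC)
cv2.imwrite("pics/c2.png",s)
cv2.imwrite("pics/c3.png",cv2.resize(cv2.imread("pics/top1.png")[220:295,255:405],(800,400),interpolation=cv2.INTER_CUBIC))
E
```

```text
[ 0.50488824 -0.1053688   0.12013973] [-1.74031965  0.25525813 -0.54127715]
```

View pics/c2.png

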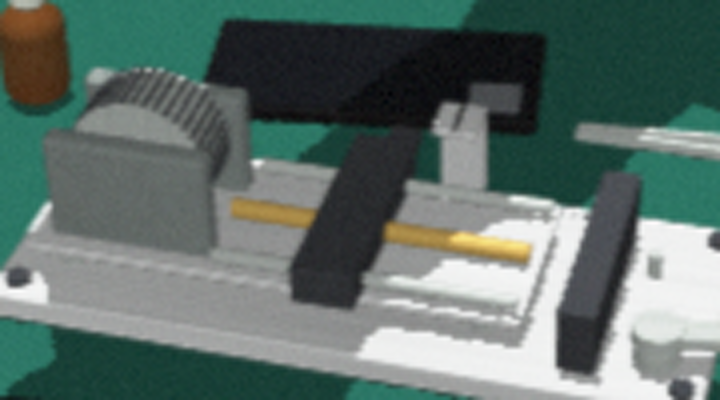

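View pics/c3.png

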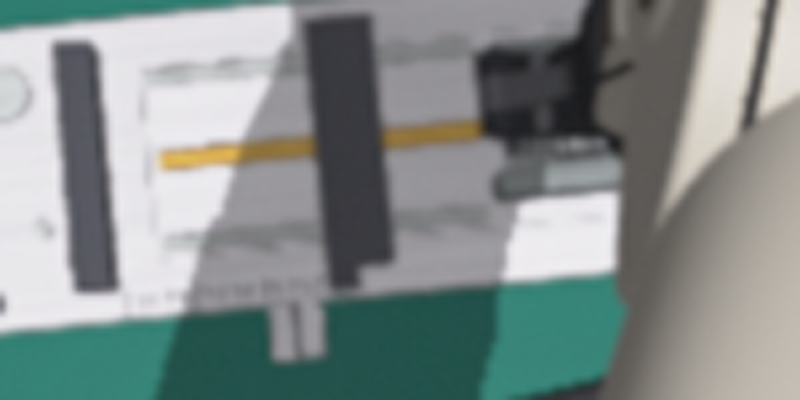

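The scene crop shows the tongue at about crop (405,135) and the gauge line at (458,118), with the jaw still short. The top crop shows the face's left edge running from (307,20) to (335,288) and the line at (299,335), with a clear view while the gripper is over the wheel. I'll write a sub-pixel gap measurement and work out the corrections.

```bash
cat >> h.py <<'E'
TH=0.0721; O=np.array([.5042,-.0266]); EX=np.array([np.cos(TH),np.sin(TH)]); EY=np.array([-np.sin(TH),np.cos(TH)])
def toH(p): d=np.array(p[:2])-O; return np.array([d@EX,d@EY])*1000
def toW(x,y,z): return np.r_[O+EX*x/1000+EY*y/1000,z/1000]
def profile(im,x,ys,z,n="top"):
    uv=np.array([proj(n,toW(x,y,z)) for y in ys],np.float32)
    g=cv2.cvtColor(im,cv2.COLOR_RGB2GRAY).astype(np.float32)
    return cv2.remap(g,uv[None,:,0],uv[None,:,1],cv2.INTER_LINEAR)[0]
def gap(im):
    ys=np.arange(15,80,.25); E=[]
    for x in list(range(-40,-25,2))+list(range(25,41,2)):
        p=profile(im,x,ys,40); d=np.gradient(cv2.GaussianBlur(p[None],(0,0),4)[0])
        i=int(np.argmax(d[8:-8]))+8; w=slice(i-8,i+9)
        E.append((x,(ys[w]*np.clip(d[w],0,None)).sum()/np.clip(d[w],0,None).sum()))
    E=np.array(E); L=[]
    yg=np.arange(34,62,.25)
    for x in np.arange(-69,-58,1):
        p=cv2.GaussianBlur(profile(im,x,yg,40)[None],(0,0),2)[0]
        # local minimum between two bright halves
        c=[(min(p[max(0,i-14):i].max(),p[i:i+14].max())-p[i],i) for i in range(14,len(p)-14)]
        L.append((x,yg[max(c)[1]],max(c)[0]))
    L=np.array(L); k=np.abs(E[:,1]-np.median(E[:,1]))<3
    pf=np.polyfit(E[k,0],E[k,1],1)
    return E,L,pf
E
python3 - <<'E'
from h import *
for f in("top0","top1"):
    im=cv2.imread(f"pics/{f}.png")[...,::-1].copy()
    E,L,pf=gap(im); print(np.round(E,1).tolist()); print(np.round(L,1).tolist()); print(pf, "gap",np.median(L[:,1])-np.polyval(pf,-64))
o=bot.get_obs(); print(toH(o["eef_pos"]))
E
```

```text
Traceback (most recent call last):
  File "h.py", line 29, in gap
    p=profile(im,x,ys,40); d=np.gradient(cv2.GaussianBlur(p[None],(0,0),4)[0])
  File "h.py", line 23, in profile
    uv=np.array([proj(n,toW(x,y,z)) for y in ys],np.float32)
                 ~~~~^^^^^^^^^^^^^^
  File "h.py", line 11, in proj
    f,cx,cy,R,t=cal(n); q=R@np.array(p)+t; return np.array([cx+f*q[0]/q[2],cy+f*q[1]/q[2]])
                ~~~^^^
  File "h.py", line 4, in cal
    c=get_calibration(n); f=240/np.tan(np.radians(c["fov_y"])/2)
ValueError: time passes only in moves, steps and waits
```

```bash
sed -i 's/^def cal(n):/from functools import lru_cache\n@lru_cache(None)\ndef cal(n):/' h.py
python3 - <<'E'
from h import *
for f in("top0","top1"):
    im=cv2.imread(f"pics/{f}.png")[...,::-1].copy()
    E,L,pf=gap(im); print(np.round(E[:,1],1).tolist()); print(np.round(L[:,1:],1).tolist()); print(pf, "gap",np.median(L[:,1])-np.polyval(pf,-64))
o=bot.get_obs(); print(toH(o["eef_pos"]))
E
```

```text
[31.2, 31.0, 31.0, 31.0, 29.8, 29.3, 29.5, 30.0, 29.5, 29.5, 29.3, 29.3, 30.0, 31.5, 31.5, 31.5]
[[42.2, 25.7], [42.2, 25.7], [42.2, 25.1], [42.0, 24.7], [42.0, 26.1], [42.0, 28.8], [42.0, 31.3], [42.0, 33.7], [42.0, 34.9], [42.0, 35.3], [42.0, 37.3]]
[-9.66760894e-04  3.03022288e+01] gap 11.63589846867215
[29.5, 75.3, 74.7, 74.0, 73.5, 29.3, 29.3, 29.3, 29.5, 29.5, 29.3, 29.3, 39.2, 38.7, 29.8, 30.1]
[[42.2, 25.3], [42.2, 24.9], [42.0, 24.9], [42.0, 25.1], [42.0, 25.3], [42.0, 25.5], [42.0, 26.2], [42.0, 27.2], [42.2, 28.1], [42.0, 28.7], [42.0, 29.5]]
[4.32963520e-03 2.94408358e+01] gap 12.836260816852935
[ -1.76568611 -79.3108001 ]
```

Request:
apply_moves:
  steps:
    - [[0.009, 0, 0.04], [0, 0, 0], 0]
    - [[0, 0, 0.035], [0, 0, 0], 0]
    - [[0, 0, 0.02], [0, 0, 0], 0]
    - [[0, 0, 0.01], [0, 0, 0], 0]
    - [[0, 0, 0.01], [0, 0, 0], 0]
    - [[0, 0, 0.005], [0, 0, 0], 0]
    - [[0, 0, 0], [0, 0, 0], 0]
    - [[0, 0, 0], [0, 0, 0], 0]

```text
clock: 2.87
eef_pos: [0.5112, -0.1047, 0.101]
tool_rot: [0.999, 0.036, 0.0, 0.0]
ft_force: [0.7, -0.5, -0.7]
grip_width: -0.0003
grasp_force: 0.0
```

Request:
apply_moves:
  steps:
    - [[0, 0, 0.01], [0, 0, 0], 0]
    - [[0, 0, 0.01], [0, 0, 0], 0]
    - [[0, 0, 0.005], [0, 0, 0], 0]
    - [[0, 0, 0.005], [0, 0, 0], 0]
    - [[0, 0, 0.005], [0, 0, 0], 0]
    - [[0, 0, 0], [0, 0, 0], 0]
    - [[0, 0, 0], [0, 0, 0], 0]
    - [[0, 0, 0], [0, 0, 0], 0]

```text
clock: 3.53
eef_pos: [0.5111, -0.1048, 0.0938]
tool_rot: [0.999, 0.036, 0.0, -0.0]
ft_force: [-0.6, -0.1, -0.1]
grip_width: 0.0
grasp_force: 0.0
```

Request:
apply_moves:
  steps:
    - [[0, -0.0125, 0.005], [0, 0, 0], 0]
    - [[0, -0.0125, 0], [0, 0, 0], 0]
    - [[0, -0.0125, 0], [0, 0, 0], 0]
    - [[0, -0.0125, 0], [0, 0, 0], 0]
    - [[0, -0.0125, 0], [0, 0, 0], 0]
    - [[0, 0, 0], [0, 0, 0], 0]
    - [[0, 0, 0], [0, 0, 0], 0]
    - [[0, 0, 0], [0, 0, 0], 0]

```text
clock: 4.2
eef_pos: [0.5103, -0.0923, 0.0928]
tool_rot: [0.999, 0.036, 0.0, 0.0]
ft_force: [0.4, 0.1, -0.4]
grip_width: 0.0001
grasp_force: 0.0
```

```bash
cat >> h.py <<'E'
def look(tag):
    im,D=camera("top"); cv2.imwrite(f"pics/{tag}.png",im[...,::-1]); E,L,pf=gap(im)
    o=bot.get_obs(); print("tcp H",toH(o["eef_pos"]).round(1),o["eef_pos"][2].round(4),"F",np.round(o["ft_force"],1))
    print(np.round(E[:,1],1).tolist(),L[:,1].tolist(),"gap",np.median(L[:,1])-np.median(E[:,1]))
E
python3 -c "
from h import *
look('t2')"
```

```text
tcp H [  1.3 -66. ] 0.0928 F [-0.5  0.2 -0.4]
[29.5, 29.5, 29.5, 29.5, 29.3, 29.3, 29.3, 29.5, 29.5, 29.3, 29.3, 29.3, 29.3, 29.5, 29.7, 29.7] [42.25, 42.25, 42.25, 42.0, 42.0, 42.0, 42.0, 42.0, 42.0, 42.0, 42.0] gap 12.529006096416303
```

Request:
apply_moves:
  steps:
    - [[0, 0, 0.005], [0, 0, 0], 0]
    - [[0, 0, 0.005], [0, 0, 0], 0]
    - [[0, 0, 0.005], [0, 0, 0], 0]
    - [[0, 0, 0], [0, 0, 0], 0]
    - [[0, 0, 0], [0, 0, 0], 0]
    - [[0, 0, 0], [0, 0, 0], 0]
    - [[0, 0, 0], [0, 0, 0], 0]
    - [[0, 0, 0], [0, 0, 0], 0]

```text
clock: 4.92
eef_pos: [0.5102, -0.0923, 0.0898]
tool_rot: [0.999, 0.036, 0.0, 0.0]
ft_force: [0.3, 0.2, -0.2]
grip_width: -0.0001
grasp_force: 0.0
```

```bash
python3 -c "
from h import *
look('t3')
im,D=camera('scene'); cv2.imwrite('pics/c4.png',cv2.resize(im[150:290,180:360][...,::-1],(720,560),interpolation=cv2.INTER_CUBIC))"
```

```text
tcp H [  1.3 -66. ] 0.0898 F [ 0.5 -0.4 -0.1]
[29.5, 29.5, 29.5, 29.5, 29.3, 29.3, 29.3, 29.3, 29.5, 29.5, 29.3, 29.3, 29.3, 45.8, 29.7, 29.7] [42.25, 42.25, 42.0, 42.0, 42.0, 42.0, 42.0, 42.0, 42.0, 42.0, 42.0] gap 12.502981551966677
```

View pics/c4.png

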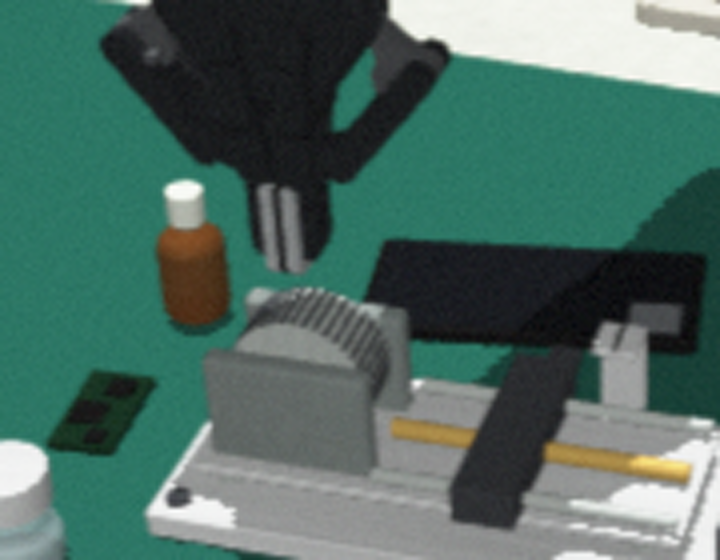

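The fingertips hang at crop (285,270), i.e. scene (251,217), clearly above the wheel, whose top is at crop (320,292). I'll check the tip position by rays.

```bash
python3 -c "
from h import *
print('wheel top',proj('scene',toW(0,-65,79)),'seen about',(180+80,150+73))
print('wheel near rim top x=+13',proj('scene',toW(13,-65,79)), 'tcp-tip', proj('scene',[.5102,-.0923,.0728]))
for c in((0,45,140+0),): pass
print('knob',proj('scene',toW(30,105,40)))
for z in(.073,.08,.085,.09,.1): print(z,toH(ray('scene',251.5,217.5,z)))
print(bot.get_obs()['joint_pos'])
D=np.load('pics/scene1.npy');P=cloud('scene',D)
for u,v in((258,224),(300,225),(308,263)): print(u,v,toH(P[v,u]),P[v,u,2])
_,D=camera('scene');P=cloud('scene',D)
for u,v in((247,210),(252,214),(253,205),(262,228)): print(u,v,toH(P[v,u]),P[v,u,2])
"
```

```text
wheel top [255.48551687 225.34344557] seen about (260, 223)
wheel near rim top x=+13 [252.39804434 229.99413119] tcp-tip [254.92033944 229.0881609 ]
knob [360.35344025 275.18047309]
0.073 [-27.70328571 -82.71965892]
0.08 [-17.65973784 -78.21622563]
0.085 [-10.48577507 -74.99948757]
0.09 [ -3.31181231 -71.78274951]
0.1 [ 11.03611322 -65.34927338]
[-1.78955083e-01  3.73573792e-01 -1.73427116e-01  1.02373527e+00
 -2.33371153e-05  2.89030034e+00]
258 224 [ -5.99252478 -63.27364234] 0.07788771028445987
300 225 [-121.13126816  -34.09011212] 0.0068037948315265405
308 263 [21.68190802 23.59580303] 0.040247064429726156
247 210 [ 11.88391516 -70.97098197] 0.11273277284097075
252 214 [ 13.06749475 -63.09433299] 0.10774664896833348
253 205 [ 11.17850081 -60.98019882] 0.122431283092133
262 228 [  1.74985202 -53.96794613] 0.0771296931075116
```

The pads' lower end is at z ≈ 0.100 on the depth image, so there are still about 20 mm to go. I'll descend in stages, watching the force.

Request:
apply_moves:
  steps:
    - [[0, 0, 0.015], [0, 0, 0], 0]
    - [[0, 0, 0.015], [0, 0, 0], 0]
    - [[0, 0, 0.015], [0, 0, 0], 0]
    - [[0, 0, 0.01], [0, 0, 0], 0]
    - [[0, 0, 0.005], [0, 0, 0], 0]
    - [[0, 0, 0], [0, 0, 0], 0]
    - [[0, 0, 0], [0, 0, 0], 0]
    - [[0, 0, 0], [0, 0, 0], 0]

```text
clock: 5.73
eef_pos: [0.5103, -0.0923, 0.0779]
tool_rot: [0.999, 0.036, 0.0, 0.0]
ft_force: [-0.4, -0.5, 0.5]
grip_width: 0.0
grasp_force: 0.0
```

```bash
python3 -c "
from h import *
look('t4')
im,D=camera('scene'); P=cloud('scene',D); cv2.imwrite('pics/s4.png',im[...,::-1])
for v in range(210,232,2): print(v,[ (toH(P[v,u]).round(0).tolist(),round(float(P[v,u,2])*1000)) for u in (248,252,256)], im[v,252])
"
```

```text
tcp H [  1.4 -66. ] 0.0779 F [-0.1  0.1 -0.3]
[29.5, 29.5, 29.5, 29.5, 29.3, 29.3, 29.3, 29.3, 29.5, 29.5, 29.3, 29.3, 29.2, 44.9, 29.7, 29.7] [42.25, 42.25, 42.0, 42.0, 42.0, 42.0, 42.0, 42.0, 42.0, 42.0, 42.0] gap 12.516599844882478
210 [([13.0, -69.0], 114), ([12.0, -63.0], 114), ([9.0, -58.0], 113)] [123 126 125]
212 [([12.0, -70.0], 110), ([12.0, -63.0], 111), ([9.0, -58.0], 109)] [124 128 129]
214 [([11.0, -70.0], 106), ([11.0, -64.0], 107), ([11.0, -58.0], 107)] [122 126 126]
216 [([13.0, -70.0], 103), ([12.0, -64.0], 103), ([7.0, -60.0], 101)] [121 124 124]
218 [([13.0, -70.0], 99), ([10.0, -65.0], 99), ([7.0, -60.0], 97)] [108 109 111]
220 [([11.0, -72.0], 94), ([11.0, -65.0], 95), ([9.0, -59.0], 96)] [96 97 98]
222 [([11.0, -72.0], 91), ([13.0, -64.0], 93), ([7.0, -61.0], 90)] [81 85 85]
224 [([-7.0, -80.0], 75), ([11.0, -66.0], 88), ([10.0, -59.0], 89)] [74 74 74]
226 [([3.0, -76.0], 78), ([-0.0, -71.0], 77), ([3.0, -63.0], 80)] [68 69 70]
228 [([5.0, -75.0], 76), ([6.0, -68.0], 78), ([6.0, -62.0], 78)] [82 86 84]
230 [([15.0, -71.0], 79), ([12.0, -66.0], 78), ([10.0, -60.0], 78)] [89 94 90]
```

The tip's lower end is now at about 0.088, so it stands some 9 mm behind the TCP, and it is about 14 mm thick along y. Contact is expected at TCP z ≈ 0.069. I'll go back to the start of the stroke and press.

Request:
apply_moves:
  steps:
    - [[0, 0.035, 0], [0, 0, 0], 0]
    - [[0, 0.03, 0], [0, 0, 0], 0]
    - [[0, 0, 0.02], [0, 0, 0], 0]
    - [[0, 0, 0.02], [0, 0, 0], 0]
    - [[0, 0, 0.01], [0, 0, 0], 0]
    - [[0, 0, 0.005], [0, 0, 0], 0]
    - [[0, 0, 0], [0, 0, 0], 0]
    - [[0, 0, 0], [0, 0, 0], 0]

```text
clock: 6.5
eef_pos: [0.5112, -0.1056, 0.067]
tool_rot: [0.999, 0.036, 0.0, 0.0]
ft_force: [-0.9, -1.8, 2.2]
grip_width: -0.0
grasp_force: 1.3
```

Request:
apply_moves:
  steps:
    - [[0, -0.01, 0.005], [0, 0, 0], 0]
    - [[0, -0.02, 0.005], [0, 0, 0], 0]
    - [[0, -0.02, 0], [0, 0, 0], 0]
    - [[0, -0.02, 0], [0, 0, 0], 0]
    - [[0, -0.02, 0], [0, 0, 0], 0]
    - [[0, -0.01, 0], [0, 0, 0], 0]
    - [[0, 0, 0], [0, 0, 0], 0]
    - [[0, 0, 0], [0, 0, 0], 0]

```text
clock: 7.17
eef_pos: [0.5096, -0.0841, 0.0652]
tool_rot: [0.999, 0.037, 0.0, -0.001]
ft_force: [-0.6, -0.6, 5.2]
grip_width: 0.0
grasp_force: 2.7
```

```bash
python3 -c "
from h import *
look('t5')"
```

```text
tcp H [  1.3 -57.8] 0.0652 F [-1.6 -0.2  5.9]
[35.5, 35.5, 35.3, 35.3, 35.5, 35.8, 36.0, 35.8, 35.5, 35.6, 52.5, 36.0, 36.0, 35.7, 35.8, 35.8] [42.25, 42.25, 42.0, 42.0, 42.0, 42.0, 42.0, 42.0, 42.0, 42.0, 42.0] gap 6.248219840394583
```

The stroke moved the jaw 6.2 mm, with 6.2 mm left. I'll repeat it: lift, go back, press and stroke.

Request:
apply_moves:
  steps:
    - [[0, 0, -0.03], [0, 0, 0], 0]
    - [[0, 0, -0.04], [0, 0, 0], 0]
    - [[0, 0.06, 0], [0, 0, 0], 0]
    - [[0, 0.05, 0], [0, 0, 0], 0]
    - [[0, 0, 0.03], [0, 0, 0], 0]
    - [[0, 0, 0.02], [0, 0, 0], 0]
    - [[0, 0, 0.01], [0, 0, 0], 0]
    - [[0, 0, 0], [0, 0, 0], 0]

```text
clock: 7.88
eef_pos: [0.5109, -0.1079, 0.066]
tool_rot: [0.999, 0.036, -0.001, 0.0]
ft_force: [0.3, -2.2, 1.8]
grip_width: -0.0002
grasp_force: 1.4
```

Request:
apply_moves:
  steps:
    - [[0, -0.01, 0.005], [0, 0, 0], 0]
    - [[0, -0.02, 0.005], [0, 0, 0], 0]
    - [[0, -0.02, 0], [0, 0, 0], 0]
    - [[0, -0.02, 0], [0, 0, 0], 0]
    - [[0, -0.01, 0], [0, 0, 0], 0]
    - [[0, 0, 0], [0, 0, 0], 0]
    - [[0, 0, 0], [0, 0, 0], 0]
    - [[0, 0, 0], [0, 0, 0], 0]

```text
clock: 8.55
eef_pos: [0.5097, -0.09, 0.0652]
tool_rot: [0.999, 0.037, -0.0, -0.001]
ft_force: [-1.9, -0.6, 4.8]
grip_width: -0.0001
grasp_force: 2.7
```

```bash
python3 -c "
from h import *
look('t6')"
```

```text
tcp H [  0.9 -63.6] 0.0652 F [-2.8  0.1  5.4]
[40.8, 40.8, 40.8, 40.7, 40.8, 40.8, 41.0, 77.3, 40.8, 40.8, 40.8, 40.8, 41.0, 42.3, 42.5, 41.8] [42.25, 42.0, 42.0, 42.0, 42.0, 42.0, 42.0, 42.0, 42.0, 42.0, 42.0] gap 1.2179207631697864
```

Request:
apply_moves:
  steps:
    - [[0, -0.01, 0], [0, 0, 0], 0]
    - [[0, -0.01, 0], [0, 0, 0], 0]
    - [[0, 0, 0], [0, 0, 0], 0]
    - [[0, 0, 0], [0, 0, 0], 0]
    - [[0, 0, -0.04], [0, 0, 0], 0]
    - [[0, 0, -0.06], [0, 0, 0], 0]
    - [[0, 0, 0], [0, 0, 0], 0]
    - [[0, 0, 0], [0, 0, 0], 0]

```text
clock: 9.27
eef_pos: [0.5105, -0.0867, 0.0854]
tool_rot: [0.999, 0.037, 0.001, -0.0]
ft_force: [0.3, 0.7, -0.5]
grip_width: 0.0005
grasp_force: 0.0
```

```bash
python3 -c "
from h import *
look('t7')
im,D=camera('scene')
a=cv2.resize(im[215:290,280:360][...,::-1],(600,562),interpolation=cv2.INTER_CUBIC)[:,:400]
b=cv2.resize(cv2.imread('pics/t7.png')[230:295,290:340],(400,520),interpolation=cv2.INTER_CUBIC)
o=np.zeros((562,800,3),np.uint8);o[:,:400]=a;o[:520,400:]=b;cv2.imwrite('pics/c7.png',o)"
```

```text
tcp H [  1.4 -60.4] 0.0848 F [-1.  -0.2 -1. ]
[42.0, 42.0, 42.2, 42.2, 42.2, 42.3, 42.3, 42.2, 42.5, 42.5, 42.3, 42.2, 42.0, 42.0, 42.1, 42.5] [42.25, 42.25, 42.0, 42.0, 42.0, 42.0, 42.0, 42.0, 42.0, 42.25, 42.25] gap -0.23595102052301797
```

View pics/c7.png

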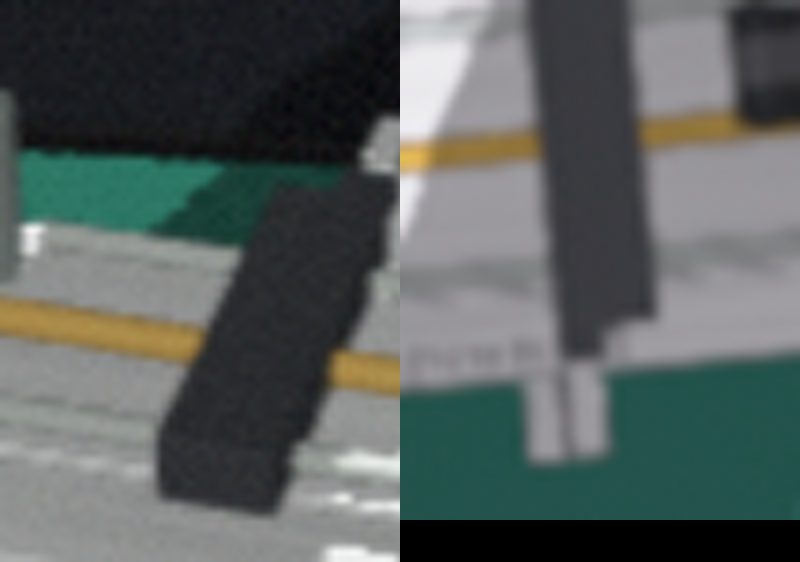

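In the right half, the jaw face's left edge runs from (530,20) to (560,340) and carries on to about (570,430), right on the gauge line at (570,430). The measured gap is -0.2 mm and the finger is off the wheel, so the setting is right. Next is the lever: the knob is near holder (17.5,198), a lever angle of about 0.21. I'll go to its +x side.

Request:
apply_moves:
  steps:
    - [[0, 0, -0.15], [0, 0, 0], 0]
    - [[0, 0, -0.15], [0, 0, 0], 0]
    - [[0.029, -0.163, 0], [0, 0, 0], 0]
    - [[0.029, -0.163, 0], [0, 0, 0], 0]
    - [[0.029, -0.163, 0], [0, 0, 0], 0]
    - [[0.029, -0.163, 0], [0, 0, 0], 0]
    - [[0.029, -0.163, 0], [0, 0, 0], 0]
    - [[0.029, -0.163, 0], [0, 0, 0], 0]

```text
clock: 10.03
eef_pos: [0.5327, 0.0772, 0.1447]
tool_rot: [0.998, 0.064, -0.002, -0.015]
ft_force: [0.3, 0.7, -0.3]
grip_width: 0.0002
grasp_force: 0.0
```

Request:
apply_moves:
  steps:
    - [[0.029, -0.163, 0], [0, 0, 0], 0]
    - [[0.029, -0.163, 0], [0, 0, 0], 0]
    - [[0, 0, 0.1], [0, 0, 0], 0]
    - [[0, 0, 0.1], [0, 0, 0], 0]
    - [[0, 0, 0.05], [0, 0, 0], 0]
    - [[0, 0, 0], [0, 0, 0], 0]
    - [[0, 0, 0], [0, 0, 0], 0]
    - [[0, 0, 0], [0, 0, 0], 0]

```text
clock: 10.7
eef_pos: [0.541, 0.1126, 0.0987]
tool_rot: [0.996, 0.087, -0.002, -0.027]
ft_force: [0.1, -0.6, 0.5]
grip_width: 0.0002
grasp_force: 0.0
```

```bash
python3 -c "
from h import *
look('t8'); print(bot.get_obs()['tool_rot'])
im,D=camera('scene')
a=cv2.resize(im[190:350,330:480][...,::-1],(400,427),interpolation=cv2.INTER_CUBIC)
b=cv2.resize(cv2.imread('pics/t8.png')[180:300,190:300],(400,436),interpolation=cv2.INTER_CUBIC)
o=np.zeros((440,800,3),np.uint8);o[:427,:400]=a;o[:436,400:]=b;cv2.imwrite('pics/c8.png',o)"
```

```text
tcp H [ 47.  136.3] 0.099 F [ 1.2 -0.1 -0.8]
[43.0, 43.0, 42.8, 42.5, 42.5, 42.5, 43.0, 43.3, 43.0, 42.8, 42.8, 42.5, 42.5, 43.2, 43.3, 43.3] [42.25, 42.25, 42.25, 42.0, 42.0, 42.0, 42.0, 42.0, 42.25, 42.0, 42.0] gap -0.9019752767758717
[ 0.99582168  0.0871885  -0.0015982  -0.02710707]
```

View pics/c8.png

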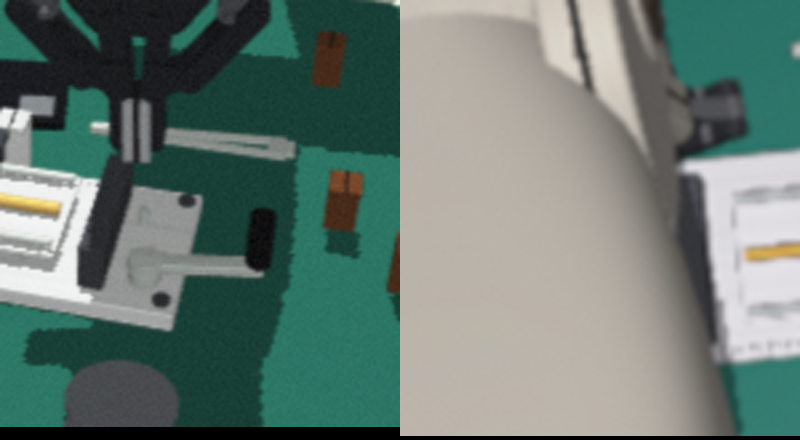

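The scene half shows the finger at (135,130), by the fixed jaw and short of the knob at (260,240). The last joint ran into its limit, so the tool stopped and tilted. I'll turn the tool back about z by a quarter turn and work out the correction.

```bash
python3 -c "
from h import *
from scipy.spatial.transform import Rotation as R
o=bot.get_obs(); c=R.from_quat(o['tool_rot'])
a=(TH+np.pi/2)/2; g=R.from_quat([np.cos(a),np.sin(a),0,0])
z=c.as_matrix()[:,2]; print('z',z,'j',o['joint_pos'])
ax=np.cross(z,[0,0,-1]); t=R.from_rotvec(ax/np.linalg.norm(ax)*np.arcsin(np.linalg.norm(ax)))
print('tilt rotvec tool/pi',(c.inv()*(t*c)).as_rotvec()/np.pi)
print('then turn',((t*c).inv()*g).as_rotvec()/np.pi)
"
```

```text
z [-0.00761589  0.05374212 -0.9985258 ] j [ 0.17466419  0.42470449 -0.06820347  1.07604649  0.05427454  3.14159964]
tilt rotvec tool/pi [-1.72761071e-02 -5.86453272e-04 -8.84335541e-18]
then turn [-1.76971697e-18 -2.12422134e-18 -4.67339114e-01]
```

Request:
apply_moves:
  steps:
    - [[0, 0, 0], [0, 0, -0.037], 0]
    - [[0, 0, 0], [0, 0, -0.037], 0]
    - [[0, 0, 0], [0, 0, -0.037], 0]
    - [[0, 0, 0], [0, 0, -0.037], 0]
    - [[0, 0, 0], [0, 0, -0.037], 0]
    - [[0, 0, 0], [0, 0, -0.037], 0]
    - [[0, 0, 0], [0, 0, -0.037], 0]
    - [[0, 0, 0], [0, 0, -0.037], 0]

```text
clock: 11.47
eef_pos: [0.541, 0.1128, 0.099]
tool_rot: [0.849, 0.527, 0.011, -0.025]
ft_force: [0.5, 0.3, 0.2]
grip_width: 0.0003
grasp_force: 0.0
```

Request:
apply_moves:
  steps:
    - [[0, 0, 0], [0, 0, -0.037], 0]
    - [[0, 0, 0], [0, 0, -0.037], 0]
    - [[0, 0, 0], [0, 0, -0.037], 0]
    - [[0, 0, 0], [0, 0, -0.037], 0]
    - [[0, 0, 0], [0, 0, -0.02], 0]
    - [[0, 0, 0], [0, 0, 0], 0]
    - [[0, 0, 0], [0, 0, 0], 0]
    - [[0, 0, 0], [0, 0, 0], 0]

```text
clock: 12.13
eef_pos: [0.5406, 0.1127, 0.0984]
tool_rot: [0.685, 0.728, 0.016, -0.022]
ft_force: [-0.3, 0.1, 0.0]
grip_width: 0.0
grasp_force: 0.0
```

```bash
cat > ck.py <<'E'
from h import *
from scipy.spatial.transform import Rotation as R
o=bot.get_obs(); c=R.from_quat(o['tool_rot'])
a=(TH+np.pi/2)/2; g=R.from_quat([np.cos(a),np.sin(a),0,0])
print('H',toH(o['eef_pos']).round(1),o['eef_pos'][2].round(4),'F',np.round(o['ft_force'],1),'z',c.as_matrix()[:,2].round(3),'turn',((c.inv()*g).as_rotvec()/np.pi).round(4),'j',np.round(o['joint_pos'],2),o['clock'])
E
python3 ck.py
```

```text
H [ 46.4 136.4] 0.0984 F [-0.3  0.1  0. ] z [-0.009  0.053 -0.999] turn [-0.0017 -0.0172 -0.0037] j [ 0.17  0.43 -0.07  1.08  0.05  1.69] 12.1333
```

Request:
apply_moves:
  steps:
    - [[0, 0, 0], [-0.0017, -0.0172, -0.0037], 0]
    - [[0.1, 0, 0], [0, 0, 0], 0]
    - [[0.1, 0, 0], [0, 0, 0], 0]
    - [[0.11, 0, 0], [0, 0, 0], 0]
    - [[0, 0, 0.1], [0, 0, 0], 0]
    - [[0, 0, 0.1], [0, 0, 0], 0]
    - [[0, 0, 0], [0, 0, 0], 0]
    - [[0, 0, 0], [0, 0, 0], 0]

```text
clock: 12.8
eef_pos: [0.5344, 0.1743, 0.0569]
tool_rot: [0.681, 0.733, -0.002, -0.001]
ft_force: [0.1, -1.0, 0.3]
grip_width: -0.0
grasp_force: 0.0
```

```bash
python3 ck.py; python3 -c "
from h import *
im,D=camera('scene')
cv2.imwrite('pics/c9.png',cv2.resize(im[190:350,330:490][...,::-1],(560,560),interpolation=cv2.INTER_CUBIC))
P=cloud('scene',D)
for v in range(245,300,5): print(v,[(u,toH(P[v,u]).round(0).tolist(),round(float(P[v,u,2])*1000)) for u in (424,428,432,436,440,444)])
"
```

```text
H [ 44.6 198.2] 0.0569 F [ 0.1 -1.   0.3] z [-0.004 -0.001 -1.   ] turn [-0.0013  0.0003  0.0004] j [ 0.32  0.49 -0.09  1.   -0.    1.81] 12.8
245 [(424, [99.0, 194.0], 158), (428, [100.0, 198.0], 159), (432, [89.0, 203.0], 152), (436, [90.0, 207.0], 154), (440, [61.0, 211.0], 134), (444, [-134.0, 213.0], -1)]
250 [(424, [106.0, 195.0], 155), (428, [105.0, 199.0], 155), (432, [104.0, 204.0], 156), (436, [105.0, 209.0], 157), (440, [-117.0, 208.0], 0), (444, [-120.0, 215.0], -1)]
255 [(424, [99.0, 195.0], 143), (428, [103.0, 200.0], 147), (432, [104.0, 205.0], 148), (436, [104.0, 209.0], 149), (440, [-101.0, 210.0], 2), (444, [-106.0, 216.0], -1)]
260 [(424, [78.0, 195.0], 120), (428, [88.0, 200.0], 128), (432, [89.0, 205.0], 130), (436, [93.0, 210.0], 134), (440, [-89.0, 211.0], 1), (444, [-91.0, 217.0], 1)]
265 [(424, [58.0, 194.0], 97), (428, [52.0, 199.0], 93), (432, [59.0, 205.0], 99), (436, [77.0, 210.0], 114), (440, [-77.0, 212.0], 0), (444, [-78.0, 218.0], 0)]
270 [(424, [58.0, 195.0], 88), (428, [59.0, 200.0], 90), (432, [51.0, 205.0], 86), (436, [-61.0, 208.0], 1), (440, [-64.0, 214.0], 0), (444, [-64.0, 220.0], 1)]
275 [(424, [54.0, 196.0], 77), (428, [58.0, 201.0], 81), (432, [51.0, 206.0], 77), (436, [-49.0, 209.0], 0), (440, [-51.0, 215.0], 0), (444, [-53.0, 221.0], 0)]
280 [(424, [50.0, 196.0], 66), (428, [51.0, 202.0], 67), (432, [51.0, 207.0], 69), (436, [-38.0, 210.0], -1), (440, [-37.0, 216.0], 1), (444, [-38.0, 222.0], 2)]
285 [(424, [22.0, 196.0], 35), (428, [24.0, 202.0], 37), (432, [-24.0, 206.0], 0), (436, [-25.0, 211.0], 0), (440, [-26.0, 217.0], 1), (444, [-27.0, 223.0], 1)]
290 [(424, [26.0, 197.0], 29), (428, [23.0, 202.0], 27), (432, [-12.0, 207.0], 0), (436, [-12.0, 213.0], 1), (440, [-15.0, 219.0], 0), (444, [-15.0, 224.0], 1)]
295 [(424, [5.0, 197.0], 2), (428, [1.0, 203.0], 0), (432, [-1.0, 208.0], 0), (436, [1.0, 214.0], 2), (440, [-4.0, 220.0], -1), (444, [-4.0, 225.0], 1)]
```

View pics/c9.png

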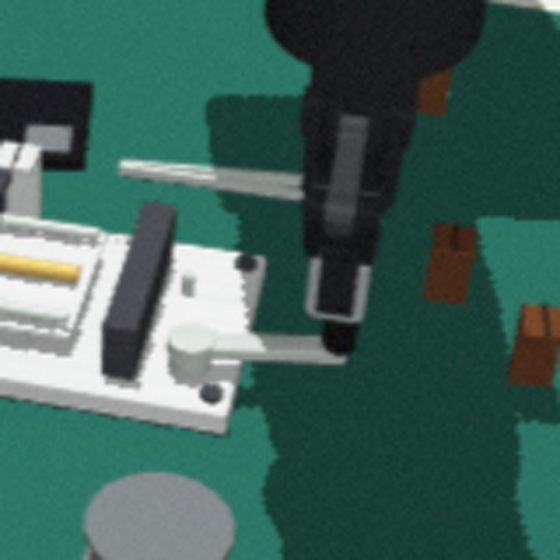

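The finger's front face is at x≈51 with its tip at z≈66 mm, and it stands on the knob's +x side (the knob's front is at x≈24). I'll descend 24 mm and sweep along the arc.

Request:
apply_moves:
  steps:
    - [[0, 0, 0.06], [0, 0, 0], 0]
    - [[0.017, 0, 0.06], [0, 0, 0], 0]
    - [[0, -0.0325, 0], [0, 0, 0], 0]
    - [[0, -0.03, 0], [0, 0, 0], 0]
    - [[-0.002, -0.0575, 0], [0, 0, 0], 0]
    - [[-0.0105, -0.0525, 0], [0, 0, 0], 0]
    - [[-0.0175, -0.0485, 0], [0, 0, 0], 0]
    - [[0, 0, 0], [0, 0, 0], 0]

```text
clock: 13.52
eef_pos: [0.4902, 0.1682, 0.0353]
tool_rot: [0.681, 0.733, -0.0, -0.0]
ft_force: [0.1, 0.5, -0.4]
grip_width: 0.0
grasp_force: 0.0
```

```bash
python3 ck.py
```

```text
H [1.000e-01 1.953e+02] 0.0353 F [ 0.1  0.5 -0.4] z [-0.001 -0.    -1.   ] turn [-0.0003  0.      0.0004] j [ 0.33  0.44 -0.24  0.89  0.    1.83] 13.5167
```

Request:
apply_moves:
  steps:
    - [[-0.0305, -0.049, 0], [0, 0, 0], 0]
    - [[-0.0475, -0.046, 0], [0, 0, 0], 0]
    - [[-0.029, -0.018, 0], [0, 0, 0], 0]
    - [[-0.0285, -0.0175, 0], [0, 0, 0], 0]
    - [[-0.01, -0.0025, 0], [0, 0, 0], 0]
    - [[0, 0, 0], [0, 0, 0], 0]
    - [[0, 0, 0], [0, 0, 0], 0]
    - [[0, 0, 0], [0, 0, 0], 0]

```text
clock: 14.18
eef_pos: [0.4685, 0.1401, 0.0349]
tool_rot: [0.68, 0.733, 0.002, -0.001]
ft_force: [-0.3, 6.4, 1.1]
grip_width: 0.0004
grasp_force: 3.4
```

```bash
python3 ck.py; python3 -c "
from h import *
im,D=camera('scene')
P=cloud('scene',D)
cv2.imwrite('pics/s10.png',im[...,::-1])
h=np.stack([(P[...,:2]-O)@EX,(P[...,:2]-O)@EY,P[...,2]],-1)*1000
m=(im.max(2)<45)&(h[...,2]>30)&(h[...,2]<62)&(h[...,1]>125)&(h[...,1]<215)&(abs(h[...,0])<60)
print(m.sum(),np.median(h[m],0), h[m].min(0),h[m].max(0))
"
```

```text
H [-23.6 168.9] 0.0349 F [-0.3  6.4  1.1] z [ 0.001  0.005 -1.   ] turn [ 0.0004 -0.0017  0.0008] j [ 0.29  0.39 -0.32  0.86  0.    1.78] 14.1833
195 [-22.0938486 152.1782368  52.0396854] [-33.268226   144.48109509  30.05100227] [ -9.49197053 174.01835879  61.98268097]
```

There is 6.4 N against the push at the expected end position, so the lever is on its stop. I'll back off along +y, rise and check.

Request:
apply_moves:
  steps:
    - [[0.06, 0, 0], [0, 0, 0], 0]
    - [[0.12, 0, 0], [0, 0, 0], 0]
    - [[0, 0, -0.15], [0, 0, 0], 0]
    - [[0, 0, -0.15], [0, 0, 0], 0]
    - [[0.15, -0.05, -0.1], [0, 0, 0], 0]
    - [[0.15, -0.05, -0.1], [0, 0, 0], 0]
    - [[0.15, -0.05, 0], [0, 0, 0], 0]
    - [[0, 0, 0], [0, 0, 0], 0]

```text
clock: 14.9
eef_pos: [0.4275, 0.2662, 0.1357]
tool_rot: [0.679, 0.735, 0.002, -0.001]
ft_force: [1.0, -0.3, -0.1]
grip_width: -0.0003
grasp_force: 0.0
```

```bash
python3 ck.py; python3 -c "
from h import *
look('t11')
im,D=camera('scene')
a=cv2.resize(im[190:330,220:460][...,::-1],(400,233),interpolation=cv2.INTER_CUBIC)
b=cv2.resize(cv2.imread('pics/t11.png')[205:295,210:400],(800,379),interpolation=cv2.INTER_CUBIC)
cc=cv2.resize(cv2.imread('pics/t11.png')[240:290,290:340],(220,220),interpolation=cv2.INTER_CUBIC)
o=np.zeros((600,800,3),np.uint8);o[:379]=b;o[367:600,:400]=a;o[380:,400:620]=cc;cv2.imwrite('pics/c11.png',o)"
```

```text
H [-55.4 297.5] 0.1357 F [ 1.  -0.3 -0.1] z [ 0.002  0.003 -1.   ] turn [ 0.0006 -0.001   0.0022] j [ 0.56  0.3  -0.15  1.12  0.    2.05] 14.9
tcp H [-55.6 295. ] 0.1346 F [-0.7 -0.2  0.9]
[42.8, 42.8, 42.8, 42.5, 42.5, 42.5, 43.0, 43.2, 42.8, 42.8, 42.8, 42.5, 42.7, 43.0, 43.2, 43.0] [42.25, 42.25, 42.25, 42.25, 42.0, 42.0, 42.0, 42.0, 42.25, 42.25, 42.25] gap -0.513117836948112
```

View pics/c11.png

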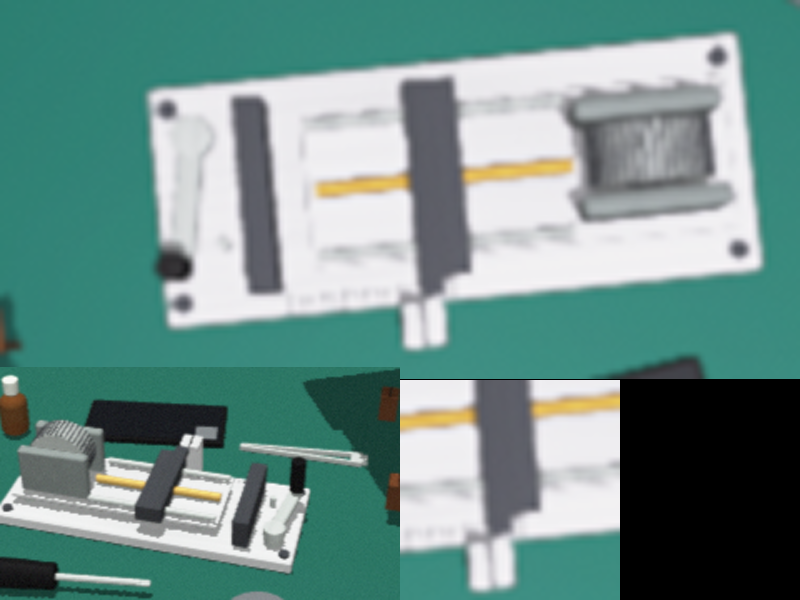

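```bash
python3 -c "
from h import *
f=lambda x,y,z:toH(ray('top',210+x/4.21,205+y/4.21,z))
print('pivot',f(198,135,.03),'knob',f(175,265,.06),'armmid',f(187,200,.028),'pin',f(225,243,.025))
k=f(175,265,.06);m=f(187,200,.028)
for q in(k,m): print(np.arctan2(30-q[0],q[1]-140), np.arctan2(f(198,135,.03)[0]-q[0],q[1]-f(198,135,.03)[1]))
im=cv2.imread('pics/t11.png')[...,::-1].copy(); 
D=camera('scene')[1];P=cloud('scene',D);im2=cv2.imread('pics/s10.png')
"
```

```text
pivot [ 29.6674308  135.62714452] knob [-29.50080873 146.76216599] armmid [  0.76211288 143.37393733] pin [-20.2280429  128.18998607]
1.4576335571596524 1.384779437899472
1.4559084153577677 1.308944125619875
```

The final view shows the lever locked at about 1.4 rad, with the knob at holder (-29.5,147) against an expected (-29,150). The jaw face is about 0.5 mm from the gauge line and the arm is clear of everything.

```bash
python3 -c "
from workcell import bot
print(bot.job_done())"
```

```text
the job is handed in; nothing more can be done
None
```

The job is handed in: the sliding jaw's face measured about 0.5 mm from the gauge line (limit 2 mm), the lock lever was pushed to its stop at about 1.4 rad, and the arm ended clear of everything; the verdict was not returned.

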